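# Fill the empty pocket of the seasoning rack and latch its bail

## Task

Put the spare seasoning shaker fully home in the one empty pocket of the sloping rack, cap end up like the other two shakers, then swing the rack's wire bail forward over the caps until its front bar rests fully home in the two open catches. Leave the two shakers already in the rack in their pockets and everything else on the table where it is.

Things in the scene. Friction and masses are not known exactly. Their poses are not given: they have to be found in the camera images.
- rack: White plastic block with three round pockets on a stainless stand, about 320 mm wide (rack y) and 190 mm deep, fixed to the table. Origin: centre of the stand's underside. x points away from the robot, y along the row of pockets, z up. The block is tilted: the pockets' mouths lean 30 degrees towards the robot side (rack -x) at the top.
- cells: The tilted block. Origin: floor centre of the middle pocket. z: the pockets' axis, out of the mouths (30 degrees from vertical, leaning to rack -x); y: along the row; x: up the slope to the rear. Top face, with the mouths, at z = 45 mm, 88 x 300 mm. Pockets: 65 mm wide, 45 deep, 80 apart. 4 mm steel uprights at y = +-152 mm hold the hinge and, at x = -48, the forked catches (top z = 146).
- pocket0 (a point): Centre of the floor of the pocket at cells y = -80 mm; axes as cells.
- pocket1 (a point): Centre of the floor of the middle pocket; axes as cells.
- pocket2 (a point): Centre of the floor of the pocket at cells y = +80 mm; axes as cells.
- spare: The spare seasoning shaker, standing upright on the table beside the rack: steel body 58 mm in diameter up to 70 mm, a short shoulder, then a grey cap 40 mm in diameter from 78 to 118 mm height (the place to grip). About 0.3 kg. Origin: centre of the underside; z is its axis, towards the cap.
- shaker_a: Shaker identical to the spare, already in one of the pockets. Origin: centre of its underside, z towards its cap.
- shaker_b: Shaker identical to the spare, already in another of the pockets. Origin and axes as shaker_a.
- bail (a joint): Angle of the steel wire bail about its hinge (along cells y), rad. 0: closed, front bar in the catches; starts open at 1.9 to 2.25, standing up behind the caps. Stiff: it stays where left; moving it takes about 4 N at the front bar. Side arms at y = +-144 mm, a front bar 10 mm thick 100 mm from the hinge, and an 8 mm bar 52 mm from it that passes 10 mm over the caps when closed.
- bail_bar (a point): Middle of the bail's front bar (bar along cells y). It moves with the bail; at joint 0 it lies at x = -48, z = 132 mm in the frame of cells.
- bail_hinge (a point): Middle of the hinge axis, at x = 52, z = 132 mm in the frame of cells; axes as cells.
- wide_pot: A steel pot with a small grey knob, 92 mm in diameter and 104 mm high, too wide for the pockets; a bystander. Origin: centre of its underside.
- scraper: A white-handled spatula 200 mm long lying flat beside the rack; a bystander.
- label_roll: A paper roll 90 mm in diameter, 50 mm high, standing on the table; a bystander.
Mind the look-alikes: they are no part of the job. Leave any green or yellow look-alike of the spare alone.

How it is judged:
By the outcome, as a careful person would: the job done as asked, in the order asked, and still so for the second after the job is handed in, with the robot touching nothing.
It also fails if it takes over 61 s, if anything falls off the work surface, if the arm or the gripper's body presses on something with over 40 N, if the wrist force passes 120 N, or if a joint passes its speed limit or range.

## Robot

A 6-joint arm with a two-finger parallel gripper is mounted at the origin on the work surface. World frame = base frame: x ahead of the robot, y to its left, z up, the work surface at z = 0. Lengths are in m, angles in rad, forces in N, time in s.
With the tool pointing down it reaches from about 0.35 to 0.925 m from the base axis. Payload 6.4 kg.
Tool frame: the origin (TCP) lies at the very end of the fingers, on their centre line; the grasp point (between the pads) lies 19 mm behind it (env.grip_point_offset is the z of the grasp point in the tool frame, in m); z points along the fingers, y is the line along which they close (so a half turn about z gives the same grasp; the last joint's range is limited). The gripper opens to 85 mm and grips with 20 to 120 N. Pads are 22 mm wide; open, the fingers measure 114 mm over their backs; the gripper's body (76 mm by 85 mm) begins 54 mm behind the grasp point. The pads swing forward as they close: fully open they stand 13 mm farther back than shut.
Start: joints at [1.168, 0.245, 1.558, -0, 1.339, -0.174], TCP at [0.147, 0.633, 0.231] pointing down, gripper open.
Joint ranges: [-3.13, 3.13], [-1.02, 2.26], [0.13, 2.54], [-0.95, 4.09], [0.21, 2.88], [-2.74, 2.74]. Speed limits (rad/s): [2.57, 2.57, 3.14, 3.14, 3.14, 3.14].

## Interface

Orientations are given as a rotation vector (axis times angle).
In Python, from bench import env, vision, ticket, nets gives the robot as it stands.
- The arm moves only by the tool carry_out, never from a script. Its argument "deltas" is text: rows parted by semicolons, each of 5 numbers parted by spaces: the closure in counts, from 0 (fully open) to 255 (shut), then the shift along the tool's x, y, z in cm, then the turn about the tool's z in rad. A call has 1 to 5 rows; each row is the pose to reach, as a shift and turn from the pose commanded when the call began, along the tool's axes at that moment; what a row does not reach only later rows make up. A row lasts 1/10 s, in which the tool goes at most 50 mm and 8.59 degrees, less where a joint would pass 70% of its speed; a pose out of reach is approached as far as the arm can. A call with a gripper value outside its range is refused whole. The fingers move at their own pace and stop on an object; "force" is the grip in N (left out, the last holds). Time passes only in rows, so rows that repeat a pose let the fingers close. It gives the time, the measured TCP pose, the force, the opening and the grip force at its end, in the units of the state.
- env.get_state(): the state, without advancing time (a new reading comes with each control period).
- vision.camera(name): name is "scene" or "side" or "wrist"; returns (picture, depth): 400x640x3 uint8, red, green, blue; 400x640 float32, m along the optical axis (not along the pixel's ray), 0 where there is no reading.
- vision.camera_params(name): a dict with "fx", "fy", "cx", "cy" (pixels), "position" and "attitude" of the camera in the world. Camera axes: x right, y down, z forward; pixel columns grow to the right and rows downward; lengths in m; the calibration is good to about 2 mm. A picture is of the moment at which its call begins: read the wrist's pose just before it. camera_params takes no time and is no camera call; for the wrist camera it gives the pose at the moment of the call.
- ticket.finish_job(): hands the job in; it is judged then, once.
Trained networks look in the newest picture that a camera, given by its name, has taken for a name from the list of things; names that differ only in an ending like _2 or _b are one class to them, and where a whole thing is asked for, a point or a joint stands for the part that bears it (a point fixed in the world has none). Each returns a list of dicts, best first, with "confidence" (0 to 1); they miss things now and then, are a little off and sometimes report something else, mostly with a low value. They report only what shows in the picture. A call takes as long as a camera call. They do not tell look-alikes from the thing itself.
- nets.boxes_of(camera, query): "position" ([column, row] in pixels, amid what is visible of it).
The state is a dict: "time_s": time; "joint_pos": joint angles; "qvel": joint speeds; "joint_efforts": joint torques, N m; "ee_pos": TCP position; "orientation": TCP orientation; "force": force on the tool from outside, world axes, zero at the start; "wrist_torque": the same for the moment, N m; "opening": finger opening in m; "gripper_force": force on a finger pad.
Only numpy, scipy, OpenCV 4.12 (cv2) and the standard library are available. Lean on these libraries where they do the work, as an engineer would, in place of code of your own. Each camera call takes 0.05 s, during which the arm holds its last target. There are 200 camera calls.

## Working session

There is one attempt and no reset: what is moved stays moved. The work goes in short steps, Python scripts to look and compute and a tool call to move; the robot and the scene stay as the last step left them, time stands still between calls to the robot, and variables do not carry over. Pictures are saved under pics/ and viewed, at most 10 in all, crops included, and the job is handed in when it is done.

Besides the shell and the picture viewer there is one more tool, called after "Emit:" as name(argument=value, ...) on one line, values as JSON. carry_out: Moves the arm, as the interface text tells. Its arguments: {"type":"object","properties":{"deltas":{"type":"string"},"force":{"type":"number"}},"required":["deltas"]}

```bash
mkdir -p pics; ls; cat > h.py <<'E'
import numpy as np,cv2
from scipy.spatial.transform import Rotation as R
from bench import env,vision,ticket,nets
def cam(n):
    p=vision.camera_params(n); im,d=vision.camera(n); return im,d,p
def Rm(a):
    a=np.array(a,float)
    return a if a.shape==(3,3) else (R.from_quat(a).as_matrix() if a.size==4 else R.from_rotvec(a).as_matrix())
def cloud(d,p):
    v,u=np.mgrid[:d.shape[0],:d.shape[1]]
    P=np.stack([(u-p['cx'])/p['fx']*d,(v-p['cy'])/p['fy']*d,d],-1)
    W=P@Rm(p['attitude']).T+np.array(p['position']); W[d<=0]=np.nan; return W
def save(n,im): cv2.imwrite('pics/'+n,im[:,:,::-1])
E
python3 - <<'E'
from h import *
print(env.get_state())
for n in ('scene','side'):
    im,d,p=cam(n); save(n+'0.png',im); np.savez(n+'0.npz',im=im,W=cloud(d,p)); print(p)
    W=cloud(d,p)
    for q in ('spare','rack','bail','wide_pot','scraper','label_roll'):
        for r in nets.boxes_of(n,q)[:5]:
            c,rw=map(int,r['position']); print(n,q,c,rw,round(r['confidence'],2),W[rw,c].round(3))
E
```

```text
pics
{'time_s': 0.0, 'joint_pos': array([ 1.16791437e+00,  2.45803835e-01,  1.55901311e+00,  8.91420930e-06,
        1.33865853e+00, -1.74113158e-01]), 'qvel': array([ 0.00193733,  0.00142517, -0.00027642,  0.00049246,  0.00015474,
       -0.0004072 ]), 'joint_efforts': array([ 2.92480618e-03, -4.29502165e+01, -3.26131868e+01,  4.41839154e-05,
        5.35203028e-03, -1.32844477e-05]), 'ee_pos': array([0.14718921, 0.63255529, 0.23018734]), 'orientation': array([-3.58507065e-01, -3.12052100e+00,  2.83093677e-03]), 'force': array([-0.5372177 , -0.0148892 ,  0.30872785]), 'wrist_torque': array([ 0.02669396, -0.04121784, -0.03491901]), 'gripper_force': 0.0, 'opening': 0.08557948759327079}
{'fx': 447.2333555486287, 'fy': 447.2333555486287, 'cx': 318.8242491055834, 'cy': 201.99525078389826, 'position': array([1.04817392, 0.56041905, 1.21747753]), 'attitude': array([-1.09733642, -2.55284631,  0.83342614])}
scene spare 405 260 0.87 [0.439 0.311 0.095]
scene spare 435 282 0.78 [0.428 0.41  0.078]
scene spare 401 228 0.69 [0.351 0.233 0.079]
scene rack 290 236 0.59 [ 0.591 -0.004  0.052]
scene bail 292 199 0.83 [0.6   0.032 0.284]
scene wide_pot 250 158 0.61 [ 0.484 -0.302  0.092]
scene wide_pot 314 246 0.21 [0.594 0.103 0.121]
scene scraper 376 334 0.97 [0.63  0.373 0.004]
scene label_roll 292 198 0.42 [0.599 0.032 0.288]
{'fx': 402.997007965189, 'fy': 402.997007965189, 'cx': 324.1444892109922, 'cy': 205.66704934724547, 'position': array([ 0.01920404, -0.59315502,  1.06462291]), 'attitude': array([-2.31612216,  0.81692649, -0.28450434])}
side spare 245 215 0.86 [0.318 0.206 0.072]
side spare 260 186 0.84 [0.423 0.281 0.074]
side spare 234 173 0.67 [0.386 0.391 0.074]
side rack 350 214 0.88 [ 0.541 -0.043  0.141]
side bail 359 167 0.9 [ 0.586 -0.021  0.288]
side wide_pot 390 310 0.73 [ 0.438 -0.323  0.092]
side scraper 298 162 0.86 [0.63  0.352 0.009]
side label_roll 439 291 0.97 [ 0.633 -0.344 -0.003]
```

View pics/scene0.png

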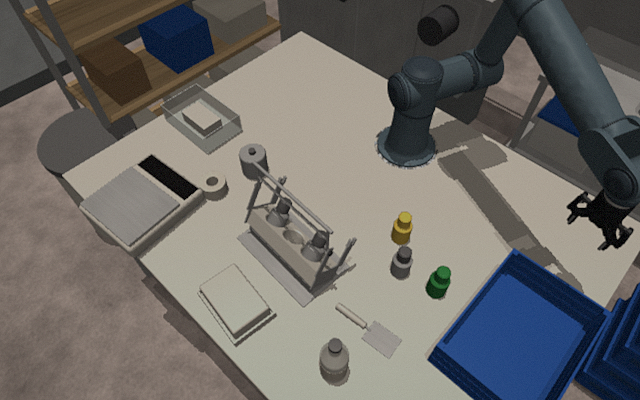

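View pics/side0.png

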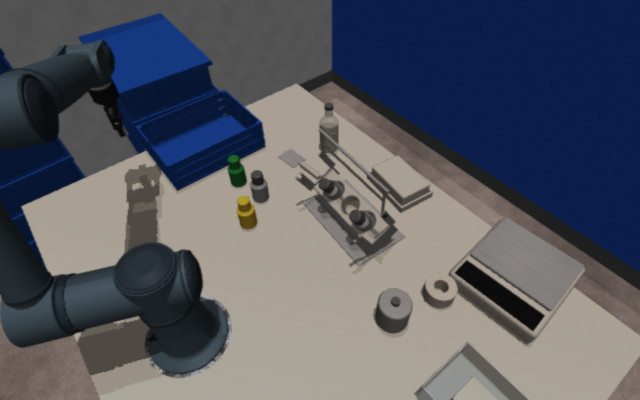

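Candidates in the scene image: grey shaker (402,262), yellow look-alike (402,228), green look-alike (438,282), wide pot (253,160), tall bottle (335,360), and the racked shakers (283,208) and (320,243). I choose the grey one at (402,262); the middle pocket (294,238) is empty.

```bash
python3 - <<'E'
from h import *
Ws=[];Cs=[]
for n in('scene','side'):
    z=np.load(n+'0.npz'); W=z['W'];im=z['im']
    m=np.isfinite(W[...,0]); P=W[m];C=im[m].astype(int)
    Ws.append(P);Cs.append(C)
    # spare: greyish pts around
    near=(np.hypot(P[:,0]-.43,P[:,1]-.295)<.055)&(C.max(1)-C.min(1)<30)
    for lo,hi,r in((.02,.066,.029),(.082,.112,.02)):
        Q=P[near&(P[:,2]>lo)&(P[:,2]<hi)]
        from scipy.optimize import least_squares
        f=least_squares(lambda c:np.hypot(Q[:,0]-c[0],Q[:,1]-c[1])-r,[.43,.29],loss='soft_l1',f_scale=.002)
        print(n,'spare',lo,len(Q),f.x.round(4),np.abs(f.fun).mean().round(4))
    Q=P[near&(P[:,2]>.113)]; print(' top',len(Q),Q.mean(0).round(4))
    Q=P[(P[:,0]>.4)&(P[:,0]<.75)&(P[:,1]>-.2)&(P[:,1]<.25)]
    print(' table z',np.median(P[np.abs(P[:,2])<.01][:,2]).round(4))
    # tilted plane RANSAC
    K=Q[(Q[:,2]>.03)&(Q[:,2]<.2)];rng=np.random.default_rng(0);b=(0,)
    for _ in range(4000):
        a=K[rng.choice(len(K),3,0)];nn=np.cross(a[1]-a[0],a[2]-a[0]);l=np.linalg.norm(nn)
        if l<1e-6:continue
        nn/=l; nn*=np.sign(nn[2])
        if abs(nn[2]-.866)>.06:continue
        i=np.abs((K-a[0])@nn)<.002
        if i.sum()>b[0]: b=(i.sum(),i)
    A=K[b[1]];c=A.mean(0);nn=np.linalg.svd(A-c)[2][2];nn*=np.sign(nn[2])
    print(' plane',b[0],len(K),nn.round(3),c.round(4),'yaw',np.arctan2(-nn[1],-nn[0]).round(4))
    S=Q[(Q[:,2]>.2)]
    c=S.mean(0);u,s,v=np.linalg.svd(S-c); print(' high pts',len(S),c.round(4),v[0].round(3),S.min(0).round(3),S.max(0).round(3))
E
```

```text
scene spare 0.02 143 [0.4273 0.2965] 0.0009
scene spare 0.082 80 [0.4277 0.2964] 0.0009
 top 136 [0.4303 0.2978 0.1177]
 table z 0.0014
 plane 708 4417 [-0.495  0.039  0.868] [0.6047 0.0213 0.0899] yaw -0.078
 high pts 797 [0.5972 0.0266 0.2659] [0.065 0.998 0.006] [ 0.58  -0.141  0.2  ] [0.611 0.176 0.296]
side spare 0.02 156 [0.4278 0.2989] 0.0013
side spare 0.082 81 [0.4284 0.2993] 0.0013
 top 84 [0.4261 0.2952 0.1185]
 table z 0.0016
 plane 747 3077 [-0.5    0.035  0.865] [0.5979 0.003  0.0869] yaw -0.0701
 high pts 674 [0.5929 0.0062 0.2651] [-0.063 -0.998 -0.001] [ 0.579 -0.14   0.2  ] [0.611 0.177 0.295]
```

```bash
python3 - <<'E'
import cv2,numpy as np
a=cv2.resize(cv2.imread('pics/scene0.png')[130:310,220:450],None,fx=3.4,fy=3.3,interpolation=cv2.INTER_CUBIC)
cv2.imwrite('pics/crop1.png',a[:600,:800])
E
```

```text
(no output)
```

View pics/crop1.png

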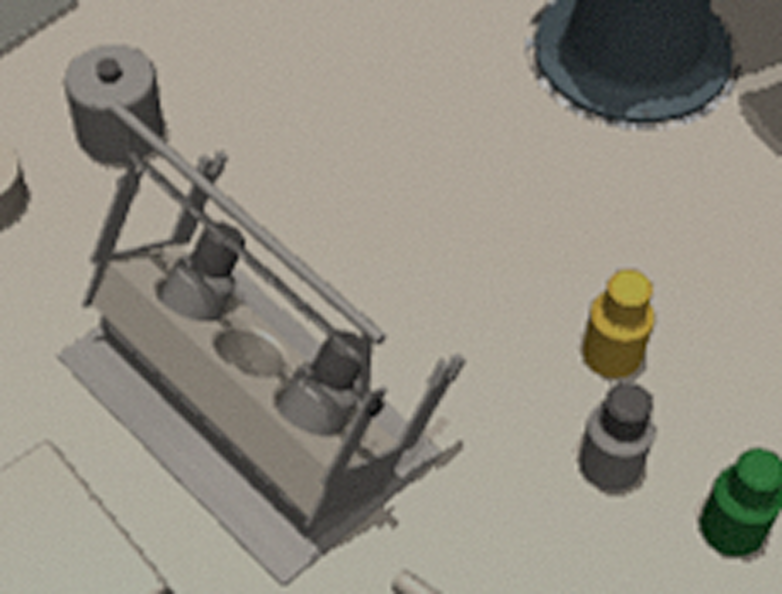

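```bash
cat > rk.py <<'E'
import numpy as np
yaw=-0.067
rx=np.array([np.cos(yaw),np.sin(yaw),0]);ry=np.array([-np.sin(yaw),np.cos(yaw),0]);rz=np.array([0,0,1.])
c,s=np.cos(np.pi/6),.5
C=np.stack([c*rx+s*rz,ry,-s*rx+c*rz],1)  # cells->world
E
python3 - <<'E'
from h import *; from rk import *
from scipy.optimize import least_squares
O0=np.array([.60,.02,.09])
for n in('scene','side'):
    z=np.load(n+'0.npz');P=z['W'][np.isfinite(z['W'][...,0])]
    P=P[np.linalg.norm(P-O0,axis=1)<.3]; L=(P-O0)@C   # cells-like coords about O0
    z45=np.median(L[np.abs(L[:,2])<.006][:,2]); L[:,2]-=z45-.045
    T=L[np.abs(L[:,2]-.045)<.004]
    h,e=np.histogram(T[:,0],np.arange(-.1,.1,.004));print(n,'z45',z45.round(4));print(' x',[(round(float(a),3),int(b)) for a,b in zip(e,h) if b>3])
    h,e=np.histogram(T[:,1],np.arange(-.2,.2,.004));h=[(round(float(a),3),int(b)) for a,b in zip(e,h) if b>3];print(' y',h[:4],h[-4:])
    for y0 in(-.08,.08):
        Q=L[(L[:,2]>.084)&(L[:,2]<.114)&(np.abs(L[:,1]-y0)<.045)&(np.abs(L[:,0])<.045)]
        f=least_squares(lambda c:np.hypot(Q[:,0]-c[0],Q[:,1]-c[1])-.02,[0,y0],loss='soft_l1',f_scale=.002)
        t=L[(np.hypot(L[:,0]-f.x[0],L[:,1]-f.x[1])<.018)&(L[:,2]>.1)&(L[:,2]<.13)][:,2]
        print(' cap',y0,len(Q),f.x.round(4),np.abs(f.fun).mean().round(4),'top',np.percentile(t,[50,90]).round(4))
    S=L[(P[:,2]>.2)]; H=S[S[:,2]>.215]; B=S[S[:,2]<.215]
    print(' bar hi',len(H),np.median(H,0).round(4),H[:,1].min().round(3),H[:,1].max().round(3),' lo',len(B),np.median(B,0).round(4))
    U=L[(np.abs(np.abs(L[:,1])-.15)<.012)&(L[:,2]>.13)&(L[:,2]<.15)&(L[:,0]<-.02)]
    print(' catches y+',U[U[:,1]>0].mean(0).round(4),'y-',U[U[:,1]<0].mean(0).round(4))
E
```

```text
scene z45 -0.0018
 x [(-0.064, 5), (-0.052, 26), (-0.048, 31), (-0.044, 48), (-0.04, 35), (-0.036, 34), (-0.032, 29), (-0.028, 22), (-0.024, 33), (-0.02, 32), (-0.016, 20), (-0.012, 27), (-0.008, 27), (-0.004, 29), (0.0, 25), (0.004, 42), (0.008, 36), (0.012, 52), (0.016, 62), (0.02, 58), (0.024, 65), (0.028, 70), (0.032, 87), (0.036, 104), (0.04, 17)]
 y [(-0.2, 5), (-0.196, 5), (-0.188, 5), (-0.18, 4)] [(0.18, 5), (0.184, 5), (0.188, 5), (0.192, 7)]
 cap -0.08 113 [-0.0136 -0.0829] 0.0015 top [0.1173 0.12  ]
 cap 0.08 128 [-0.0142  0.0772] 0.0015 top [0.1172 0.1194]
 bar hi 413 [0.0968 0.012  0.222 ] -0.161 0.156  lo 384 [0.0734 0.0099 0.1792]
 catches y+ [-0.0519  0.1502  0.1391] y- [-0.0511 -0.1538  0.1391]
side z45 -0.0016
 x [(-0.06, 4), (-0.056, 5), (-0.052, 29), (-0.048, 81), (-0.044, 91), (-0.04, 74), (-0.036, 41), (-0.032, 40), (-0.028, 29), (-0.024, 25), (-0.02, 29), (-0.016, 26), (-0.012, 20), (-0.008, 18), (-0.004, 22), (0.0, 25), (0.004, 32), (0.008, 38), (0.012, 52), (0.016, 61), (0.02, 44), (0.024, 76), (0.028, 111), (0.032, 99), (0.036, 60), (0.04, 5)]
 y [(-0.2, 5), (-0.196, 8), (-0.192, 5), (-0.188, 7)] [(0.176, 4), (0.18, 7), (0.184, 4), (0.192, 6)]
 cap -0.08 70 [-0.0127 -0.0798] 0.001 top [0.1179 0.1207]
 cap 0.08 78 [-0.0131  0.0804] 0.0014 top [0.1188 0.1214]
 bar hi 340 [ 0.0937 -0.0209  0.2231] -0.161 0.157  lo 334 [ 0.071  -0.0247  0.1801]
 catches y+ [-0.0551  0.1491  0.1408] y- [-0.0521 -0.1546  0.1419]
```

```bash
cat >> rk.py <<'E'
O=np.array([.60,.02,.09])+C@np.array([-.006,-.002,-.0467])
def cells(x,y,z): return O+C@np.array([x,y,z])/1000
E
cat > d.py <<'E'
import sys; from h import *; from rk import *
def to(p,yw=None,q=True):
    s=env.get_state();Rt=Rm(s['orientation']);d=Rt.T@(np.array(p)-s['ee_pos'])*100
    t=Rt[:,1]@ry; ang=np.arctan2(Rt[:,0]@ry,Rt[:,1]@ry)
    print('to',np.round(p,4),'delta cm',d.round(2),'turn to rack y',round(-float(ang),3),'zdir',Rt[:,2].round(3))
E
python3 - <<'E'
from d import *
print(env.grip_point_offset,O)
to([.428,.2975,.20]); to([.428,.2975,.084])
z=np.load('scene0.npz');P=z['W'].reshape(-1,3);I=z['im'].reshape(-1,3).astype(int)
for nm,m in(('yel',(I[:,0]-I[:,2]>60)),('grn',(I[:,1]-I[:,0]>30)&(I[:,1]-I[:,2]>30))):
    Q=P[m&(P[:,2]>.05)&(P[:,2]<.13)];print(nm,np.nanmin(Q,0).round(3),np.nanmax(Q,0).round(3))
E
```

```text
-0.0187 [0.61797922 0.01678909 0.04655661]
to [0.428  0.2975 0.2   ] delta cm [-34.94 -26.32   3.13] turn to rack y -0.162 zdir [ 0.  0. -1.]
to [0.428  0.2975 0.084 ] delta cm [-34.94 -26.32  14.73] turn to rack y -0.162 zdir [ 0.  0. -1.]
yel [0.309 0.2   0.05 ] [0.363 0.253 0.124]
grn [0.383 0.388 0.06 ] [0.436 0.441 0.125]
```

Emit:
carry_out(deltas="60 -4 -3 0.3 -0.04; 60 -8 -6 0.6 -0.08; 60 -12 -9 0.9 -0.12; 60 -16 -12 1.2 -0.162; 60 -20 -15 1.5 -0.162", force=20)

```text
time_s: 1.2
ee_pos: [0.3088, 0.4404, 0.2165]
orientation: [0.103, 3.139, 0.001]
force: [0.6, 0.3, 0.2]
opening: 0.0651
gripper_force: 0.0
```

```bash
python3 -c "
from d import *
to([.428,.2975,.20]); to([.428,.2975,.084])"
```

```text
to [0.428  0.2975 0.2   ] delta cm [-12.83 -13.48   1.65] turn to rack y 0.001 zdir [ 0.001  0.    -1.   ]
to [0.428  0.2975 0.084 ] delta cm [-12.82 -13.49  13.25] turn to rack y 0.001 zdir [ 0.001  0.    -1.   ]
```

Emit:
carry_out(deltas="60 -3.2 -3.4 0.5 0; 60 -6.4 -6.7 1 0; 60 -9.6 -10.1 1.5 0; 60 -12.8 -13.5 1.7 0; 60 -12.8 -13.5 1.7 0")

```text
time_s: 1.7
ee_pos: [0.4295, 0.2951, 0.1994]
orientation: [0.115, 3.138, -0.001]
force: [-0.1, 0.1, -0.1]
opening: 0.065
gripper_force: 0.0
```

```bash
python3 -c "
from d import *
im,d,p=cam('wrist'); save('w1.png',im); W=cloud(d,p)
to([.428,.2975,.084])
m=np.isfinite(W[...,0])&(np.hypot(W[...,0]-.428,W[...,1]-.2975)<.04)&(W[...,2]>.114)&(W[...,2]<.125)
print(m.sum(),W[m].mean(0), W[m].min(0),W[m].max(0))"
```

```text
to [0.428  0.2975 0.084 ] delta cm [ 0.02  0.07 11.54] turn to rack y -0.005 zdir [ 0.  0. -1.]
2416 [0.42647481 0.29776207 0.11720337] [0.40802728 0.2781693  0.11402545] [0.44688117 0.31696727 0.12004808]
```

View pics/w1.png

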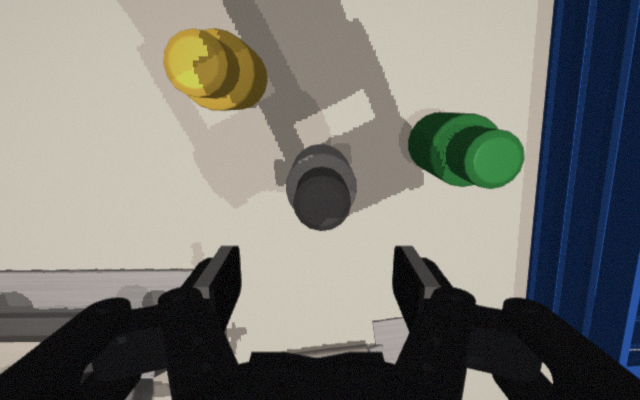

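Emit:
carry_out(deltas="60 0.4 0.1 4 0; 60 0.4 0.1 8 0; 60 0.4 0.1 11.4 0; 60 0.4 0.1 11.4 0; 150 0.4 0.1 11.4 0")

```text
time_s: 2.25
ee_pos: [0.4224, 0.3007, 0.0858]
orientation: [-0.103, -3.14, -0.0]
force: [0.6, 0.1, 0.1]
opening: 0.0521
gripper_force: 0.0
```

Emit:
carry_out(deltas="160 0 0 0 0; 160 0 0 0 0; 160 0 0 0 0; 160 0 0 0 0; 160 0 0 0 0", force=40)

```text
time_s: 2.75
ee_pos: [0.4244, 0.3008, 0.0877]
orientation: [0.105, 3.136, 0.003]
force: [-0.0, -1.2, 7.1]
opening: 0.0388
gripper_force: 41.1
```

Emit:
carry_out(deltas="165 0 0 -4 0; 165 -1 -4.5 -5 0; 165 -1.5 -9 -5 0; 165 -2 -13.5 -5 0; 165 -2.5 -18 -5 0")

```text
time_s: 3.25
ee_pos: [0.4351, 0.1173, 0.1355]
orientation: [0.104, 3.139, 0.0]
force: [1.3, -1.0, -2.3]
opening: 0.0389
gripper_force: 41.9
```

Emit:
carry_out(deltas="165 -0.7 -4.5 0 0; 165 -0.7 -6 1 0; 165 -0.7 -6 4 0; 165 -0.7 -6 4.9 0; 165 -0.7 -6 4.9 0")

```text
time_s: 3.75
ee_pos: [0.4392, 0.058, 0.087]
orientation: [0.105, 3.139, -0.001]
force: [0.8, 0.8, -3.7]
opening: 0.0391
gripper_force: 42.9
```

Emit:
carry_out(deltas="165 0 0 0.1 0; 165 0 0 0.2 0; 165 0 0 0.2 0; 165 0 0 0.2 0", force=20)

```text
time_s: 4.15
ee_pos: [0.4399, 0.0583, 0.0868]
orientation: [0.103, 3.138, -0.002]
force: [-4.9, -1.2, 12.8]
opening: 0.0385
gripper_force: 44.5
```

Emit:
carry_out(deltas="160 0.3 0 -0.1 0; 160 0.55 0 -0.15 0; 160 0.8 0 -0.2 0; 160 1.1 0 -0.25 0; 160 1.1 0 -0.25 0", force=20)

```text
time_s: 4.65
ee_pos: [0.427, 0.0593, 0.0867]
orientation: [-0.105, -3.139, -0.0]
force: [-1.0, 0.7, 1.3]
opening: 0.0387
gripper_force: 43.3
```

```bash
cat > tilt.py <<'E'
from d import *
s=env.get_state(); print(s['ee_pos'].round(4),s['force'].round(1),s['gripper_force'],s['opening'])
g=s['ee_pos']+[0,0,.019]
def tilt(tag):
    for n in('scene','side'):
        im,d,p=cam(n); save(f'{n}_{tag}.png',im); W=cloud(d,p); P=W[np.isfinite(W[...,0])]
        Q=P[(np.linalg.norm(P-(g-[0,0,.05]),axis=1)<.12)&(P[:,2]>.008)&(P[:,2]<g[2]-.033)&(P[:,2]>g[2]-.15)]
        if len(Q)<20: print(n,'few');continue
        D=(Q-g)@np.stack([rx,ry,rz],1)
        D=D[(np.abs(D[:,1])<.032)&(np.abs(D[:,0])<.095)]
        def f(v):
            a=np.array([np.sin(v[0]),v[3],-np.cos(v[0])]);a/=np.linalg.norm(a);r=D-[v[1],v[2],0];return np.linalg.norm(r-np.outer(r@a,a),axis=1)-.029
        from scipy.optimize import least_squares
        best=min((least_squares(f,[t,0,0,0],loss='soft_l1',f_scale=.002) for t in(0,.3,.6)),key=lambda r:r.cost)
        a=np.array([np.sin(best.x[0]),best.x[3],-np.cos(best.x[0])]);a/=np.linalg.norm(a)
        print(n,len(D),'tilt deg',np.degrees(best.x[0]).round(1),'side',best.x[3].round(3),'axis off at grasp',best.x[1:3].round(4),'err',np.abs(best.fun).mean().round(4),'h bottom along axis',np.percentile(D@a,99).round(4))
E
python3 -c "
from tilt import *
tilt('t1')"
```

```text
[0.427  0.0593 0.0867] [-1.   0.7  1.3] 43.269632742740214 0.03874748900247505
scene 216 tilt deg 0.5 side -0.01 axis off at grasp [ 0.0028 -0.002 ] err 0.0012 h bottom along axis 0.096
side 237 tilt deg 1.6 side -0.025 axis off at grasp [0.0028 0.0018] err 0.0032 h bottom along axis 0.0994
```

Emit:
carry_out(deltas="120 0 0 -0.3 0; 120 0 0 -0.3 0; 150 0 0 -0.3 0; 150 0 0 -0.3 0; 150 0 0 -0.3 0", force=20)

```text
time_s: 5.25
ee_pos: [0.4278, 0.059, 0.0901]
orientation: [0.105, 3.14, -0.0]
force: [-1.2, -1.2, 3.5]
opening: 0.0393
gripper_force: 20.3
```

Emit:
carry_out(deltas="150 0 0 0.4 0; 150 0 0 0.8 0; 150 0 0 0.8 0", force=20)

```text
time_s: 5.55
ee_pos: [0.4313, 0.0586, 0.086]
orientation: [0.104, 3.133, -0.001]
force: [-5.6, 0.9, 25.2]
opening: 0.0392
gripper_force: 25.1
```

Emit:
carry_out(deltas="150 0.3 0 0 0; 150 0.6 0 -0.1 0; 150 0.9 0 -0.2 0; 150 1.2 0 -0.2 0; 150 1.2 0 -0.2 0")

```text
time_s: 6.05
ee_pos: [0.4199, 0.0594, 0.087]
orientation: [0.105, 3.129, -0.001]
force: [3.8, 0.1, 11.0]
opening: 0.0393
gripper_force: 23.9
```

```bash
python3 -c "
from tilt import *
tilt('t2')
z=np.load('scene0.npz');P=z['W'][np.isfinite(z['W'][...,0])]
D=(P-O)@np.stack([rx,ry,rz],1)
m=(np.abs(D[:,1])<.14)&(P[:,2]<.03)&(D[:,0]>-.2)&(D[:,0]<.2)
for a in np.arange(-.16,.18,.01):
    k=m&(D[:,0]>a)&(D[:,0]<a+.01)
    if k.sum()>8: print(round(a,3),k.sum(),np.percentile(P[k,2],[20,50,80]).round(4))"
```

```text
[0.4199 0.0594 0.087 ] [ 3.8  0.1 11. ] 23.868434773175977 0.03931849015462015
scene 237 tilt deg 4.7 side 0.015 axis off at grasp [ 0.0008 -0.0039] err 0.0015 h bottom along axis 0.0994
side 224 tilt deg 4.0 side -0.008 axis off at grasp [0.0027 0.001 ] err 0.0013 h bottom along axis 0.097
-0.16 97 [-0.0011  0.001   0.0035]
-0.15 120 [-0.0011  0.0009  0.0027]
-0.14 197 [-0.0015  0.0012  0.0031]
-0.13 79 [-0.0006  0.0018  0.0036]
-0.12 134 [-0.0015  0.0006  0.0027]
-0.11 98 [0.0015 0.0041 0.0069]
-0.1 129 [0.0052 0.0073 0.0098]
-0.09 104 [0.0055 0.0076 0.01  ]
0.04 393 [0.0058 0.0093 0.0202]
0.05 267 [0.005  0.0069 0.0091]
0.06 265 [0.0049 0.0073 0.0093]
0.07 282 [0.0049 0.0068 0.0088]
0.08 322 [0.0002 0.004  0.0075]
0.09 273 [-0.0014  0.0007  0.0026]
0.1 277 [-0.0012  0.001   0.003 ]
0.11 283 [-0.0016  0.0006  0.003 ]
0.12 278 [-0.0017  0.0007  0.0033]
0.13 289 [-0.0011  0.001   0.0029]
0.14 205 [-0.001   0.0016  0.0047]
0.15 148 [0.0005 0.0217 0.0264]
0.16 87 [-0.0009  0.0026  0.0185]
0.17 85 [-0.0008  0.0015  0.0123]
```

Emit:
carry_out(deltas="150 0.35 0 0 0; 150 0.7 0 -0.05 0; 150 1.05 0 -0.1 0; 150 1.5 0 -0.1 0; 150 2 0 -0.1 0")

```text
time_s: 6.65
ee_pos: [0.399, 0.0606, 0.0873]
orientation: [0.105, 3.132, -0.002]
force: [2.2, -0.6, 7.7]
opening: 0.0393
gripper_force: 23.3
```

```bash
python3 -c "
from tilt import *
tilt('t3')"
```

```text
[0.399  0.0606 0.0873] [ 2.2 -0.6  7.7] 23.27094587855754 0.03932408456481487
scene 262 tilt deg 16.3 side -0.0 axis off at grasp [ 0.0012 -0.0029] err 0.0017 h bottom along axis 0.1022
side 209 tilt deg 14.1 side 0.003 axis off at grasp [0.0049 0.0001] err 0.001 h bottom along axis 0.0992
```

Emit:
carry_out(deltas="150 0.6 0 0.03 0; 150 1.2 0 0.08 0; 150 1.8 0 0.15 0; 150 2.4 0 0.27 0; 150 3 0 0.4 0")

```text
time_s: 7.25
ee_pos: [0.3656, 0.063, 0.0808]
orientation: [0.105, 3.139, -0.001]
force: [0.2, -2.8, 1.6]
opening: 0.0395
gripper_force: 20.0
```

```bash
python3 -c "
from tilt import *
tilt('t4')"
```

```text
[0.3656 0.063  0.0808] [ 0.2 -2.8  1.6] 19.96642259589862 0.03948195594529229
scene 236 tilt deg 35.0 side -0.026 axis off at grasp [ 0.0011 -0.0019] err 0.0024 h bottom along axis 0.1014
side 185 tilt deg 34.0 side -0.007 axis off at grasp [0.0034 0.0001] err 0.0012 h bottom along axis 0.1018
```

Emit:
carry_out(deltas="165 0 0 0 0; 165 0 0 0 0; 165 0 0 -1 0; 165 0 0 -4 0; 165 0 0 -4 0", force=80)

```text
time_s: 7.85
ee_pos: [0.3673, 0.0634, 0.1231]
orientation: [0.105, 3.135, 0.0]
force: [-0.5, -0.5, -2.8]
opening: 0.038
gripper_force: 81.2
```

```bash
python3 -c "
from tilt import *
tilt('t5')"
```

```text
[0.3673 0.0634 0.1231] [-0.5 -0.5 -2.8] 81.22934791725129 0.03804712664833276
scene 249 tilt deg 33.9 side -0.011 axis off at grasp [ 0.003  -0.0026] err 0.0024 h bottom along axis 0.102
side 208 tilt deg 31.5 side -0.003 axis off at grasp [ 0.0052 -0.    ] err 0.0014 h bottom along axis 0.1015
```

```bash
python3 -c "
from d import *
for d in(100,60,45,30,24):
    to(cells(0,0,d)-.058*rx+.001*ry+[0,0,.0666])"
```

```text
to [0.5103 0.025  0.1998] delta cm [-14.73  -2.87  -7.96] turn to rack y 0.0 zdir [-0.     0.001 -1.   ]
to [0.5302 0.0237 0.1651] delta cm [-16.73  -2.87  -4.5 ] turn to rack y 0.0 zdir [-0.     0.001 -1.   ]
to [0.5377 0.0232 0.1521] delta cm [-17.48  -2.87  -3.2 ] turn to rack y 0.0 zdir [-0.     0.001 -1.   ]
to [0.5452 0.0227 0.1391] delta cm [-18.23  -2.87  -1.9 ] turn to rack y 0.0 zdir [-0.     0.001 -1.   ]
to [0.5482 0.0225 0.1339] delta cm [-18.53  -2.87  -1.38] turn to rack y 0.0 zdir [-0.     0.001 -1.   ]
```

Emit:
carry_out(deltas="165 0 -1.5 -4 0; 165 -3.5 -2.9 -6 0; 165 -7 -2.9 -8 0; 165 -11 -2.9 -8 0; 165 -14.7 -2.9 -8 0")

```text
time_s: 8.45
ee_pos: [0.5114, 0.0245, 0.1992]
orientation: [-0.105, -3.138, -0.001]
force: [0.3, -0.2, -2.5]
opening: 0.0373
gripper_force: 82.0
```

Emit:
carry_out(deltas="165 -0.7 0 1.2 0; 165 -1.4 0 2.4 0; 165 -2 0 3.5 0; 165 -2 0 3.5 0")

```text
time_s: 8.85
ee_pos: [0.5286, 0.0235, 0.1621]
orientation: [-0.105, -3.133, -0.002]
force: [-0.8, 0.3, -2.3]
opening: 0.0382
gripper_force: 81.9
```

```bash
python3 - <<'E'
from tilt import *
tilt('p1')
to(cells(0,0,60)-.058*rx+.001*ry+[0,0,.0666])
a=cv2.imread('pics/scene_p1.png')[150:310,220:380];b=cv2.imread('pics/side_p1.png')[140:300,260:420]
save('p1.png',cv2.resize(np.hstack([a,b]),None,fx=2.5,fy=2.5,interpolation=cv2.INTER_CUBIC)[:,:,::-1])
E
```

```text
[0.5286 0.0235 0.1621] [-0.8  0.3 -2.3] 81.88231169013306 0.038241891161105025
scene 430 tilt deg 30.3 side 0.021 axis off at grasp [ 0.0069 -0.0043] err 0.0027 h bottom along axis 0.1596
side 293 tilt deg 26.1 side -0.071 axis off at grasp [0.0135 0.0042] err 0.0039 h bottom along axis 0.1587
to [0.5302 0.0237 0.1651] delta cm [-0.06  0.04 -0.04] turn to rack y 0.0 zdir [-0.002  0.    -1.   ]
```

View pics/p1.png

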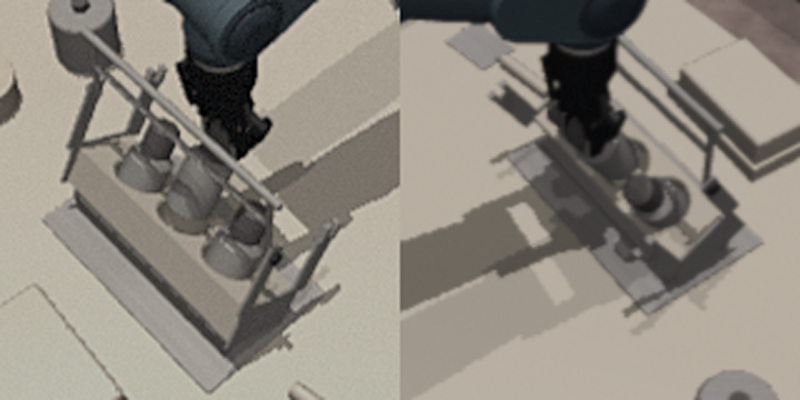

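Emit:
carry_out(deltas="165 -0.4 0 0.65 0; 165 -0.75 0 1.3 0; 165 -1 0 1.75 0; 165 -1 0 1.75 0")

```text
time_s: 9.35
ee_pos: [0.5401, 0.0226, 0.1475]
orientation: [-0.105, -3.138, -0.0]
force: [0.2, 0.7, -3.7]
opening: 0.038
gripper_force: 82.0
```

Emit:
carry_out(deltas="165 -0.25 0 0.45 0; 165 -0.5 0 0.85 0; 165 -0.5 0 0.85 0")

```text
time_s: 9.65
ee_pos: [0.5453, 0.0222, 0.1391]
orientation: [-0.105, -3.139, -0.0]
force: [-0.7, 0.5, -3.7]
opening: 0.0379
gripper_force: 82.0
```

Emit:
carry_out(deltas="165 -0.15 0 0.26 0; 165 -0.3 0 0.52 0; 165 -0.45 0 0.8 0; 165 -0.45 0 0.8 0")

```text
time_s: 10.05
ee_pos: [0.5498, 0.0219, 0.1313]
orientation: [-0.105, -3.139, -0.0]
force: [0.1, -0.8, -2.4]
opening: 0.0381
gripper_force: 82.0
```

```bash
python3 - <<'E'
from d import *
im,d,p=cam('side');W=cloud(d,p);save('side_c.png',im)
im2,d,p=cam('scene');save('scene_c.png',im2)
save('c.png',cv2.resize(np.hstack([im2[150:310,220:380],im[140:300,260:420]]),None,fx=2.5,fy=2.5,interpolation=cv2.INTER_CUBIC))
E
```

```text
(no output)
```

View pics/c.png

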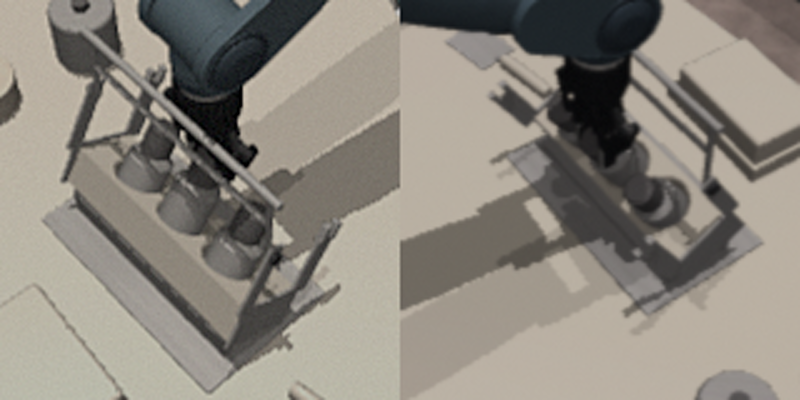

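Emit:
carry_out(deltas="90 0 0 0 0; 80 0 0 0 0; 80 0 0 0 0; 80 0 0 0 0; 80 0 0 0 0", force=20)

```text
time_s: 10.65
ee_pos: [0.5501, 0.0218, 0.1321]
orientation: [0.105, 3.139, -0.0]
force: [0.3, 0.4, -0.9]
opening: 0.0584
gripper_force: 0.0
```

```bash
cat > caps.py <<'E'
from d import *
from scipy.optimize import least_squares
def caps(tag):
    for n in('scene','side'):
        im,d,p=cam(n);save(f'{n}_{tag}.png',im);W=cloud(d,p);L=(W[np.isfinite(W[...,0])]-O)@C
        for y0 in(-.08,0,.08):
            Q=L[(L[:,2]>.084)&(L[:,2]<.135)&(np.abs(L[:,1]-y0)<.035)&(np.abs(L[:,0])<.04)]
            if len(Q)<15: print(n,y0,'few');continue
            f=least_squares(lambda c:np.hypot(Q[:,0]-c[0],Q[:,1]-c[1])-.02,[0,y0],loss='soft_l1',f_scale=.002)
            t=L[(np.hypot(L[:,0]-f.x[0],L[:,1]-f.x[1])<.015)&(L[:,2]>.1)&(L[:,2]<.15)][:,2]
            B=L[(L[:,2]>.05)&(L[:,2]<.07)&(np.abs(L[:,1]-y0)<.036)&(np.abs(L[:,0])<.04)]
            g=least_squares(lambda c:np.hypot(B[:,0]-c[0],B[:,1]-c[1])-.029,[0,y0],loss='soft_l1',f_scale=.002)
            print(n,y0,'cap',f.x.round(4),'top',len(t),np.percentile(t,[50,90]).round(4) if len(t) else '','body',g.x.round(4))
    return
E
python3 -c "
from caps import *
caps('r')"
```

```text
scene -0.08 cap [-0.0077 -0.0816] top 17 [0.1186 0.1195] body [-0.005  -0.0812]
scene 0 cap [-0.0059 -0.0009] top 18 [0.1171 0.1193] body [-0.0044 -0.0003]
scene 0.08 cap [-0.0086  0.0795] top 20 [0.1183 0.1195] body [-0.0048  0.0786]
side -0.08 cap [-0.0064 -0.0775] top 71 [0.1191 0.1218] body [-0.0036 -0.0775]
side 0 cap [-0.0015  0.0109] top 31 [0.1186 0.1197] body [-0.0029  0.0031]
side 0.08 cap [0.0005 0.0763] top 24 [0.1196 0.1223] body [-0.0038  0.0826]
```

Emit:
carry_out(deltas="80 1.2 0 -2 0; 80 2.7 0 -4.5 0; 80 4.5 0 -7 0; 80 7 0 -10 0; 80 10 0 -13 0")

```text
time_s: 11.25
ee_pos: [0.4493, 0.0286, 0.2628]
orientation: [-0.105, -3.139, -0.0]
force: [0.4, 0.4, 0.6]
opening: 0.0586
gripper_force: 0.0
```

```bash
python3 - <<'E'
from caps import *
caps('s')
im,d,p=cam('wrist'); save('w2.png',im); L=(cloud(d,p)-O)@C
for n in('scene','side'):
    im,d,p=cam(n);L=(cloud(d,p)-O)@C;L=L[np.isfinite(L[...,0])]
    H=L[(L[:,2]>.2)&(L[:,2]<.25)&(np.abs(L[:,1])<.14)&(L[:,0]>.06)&(L[:,0]<.16)]
    print(n,len(H),np.median(H,0).round(4),'theta',np.arctan2(np.median(H[:,2])-.132,-(np.median(H[:,0])-.052)).round(3))
E
```

```text
scene -0.08 cap [-0.0071 -0.0809] top 19 [0.1175 0.12  ] body [-0.0042 -0.0815]
scene 0 cap [-0.0055 -0.0007] top 17 [0.1172 0.1184] body [-0.0044 -0.0007]
scene 0.08 cap [-0.0082  0.0791] top 20 [0.119  0.1203] body [-0.006  0.079]
side -0.08 cap [-0.0065 -0.0776] top 68 [0.1191 0.1211] body [-0.0034 -0.0774]
side 0 cap [-0.0045  0.0031] top 61 [0.1181 0.1212] body [-0.0029  0.0036]
side 0.08 cap [-0.0074  0.0838] top 36 [0.1196 0.1217] body [-0.0039  0.0824]
scene 363 [0.1027 0.0121 0.2221] theta 2.084
side 289 [ 0.0996 -0.0157  0.2234] theta 2.051
```

View pics/w2.png

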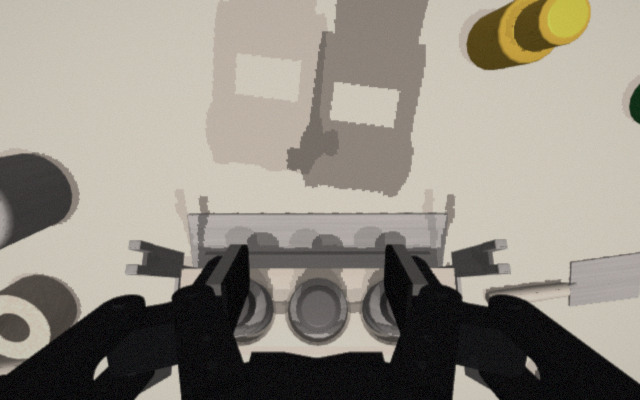

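```bash
python3 - <<'E'
from d import *
def rel(x,z): to(O+rx*x/1000+rz*z/1000)
rel(-80,295);rel(8,295);rel(8,226)
print(env.get_state()['joint_pos'].round(2))
E
```

```text
to [0.5382 0.0221 0.3416] delta cm [-8.83 -0.05 -8.01] turn to rack y 0.0 zdir [-0.  0. -1.]
to [0.626  0.0163 0.3416] delta cm [-17.63  -0.05  -8.01] turn to rack y 0.0 zdir [-0.  0. -1.]
to [0.626  0.0163 0.2726] delta cm [-17.63  -0.05  -1.11] turn to rack y 0.0 zdir [-0.  0. -1.]
[-0.19 -0.27  2.01  0.    1.4  -1.69]
```

Emit:
carry_out(deltas="255 -1 0 -4 0; 255 -4.5 0 -8 0; 255 -9 0 -8.3 0; 255 -13.5 0 -8.3 0; 255 -17.6 0 -8.3 0")

```text
time_s: 12.0
ee_pos: [0.628, 0.0166, 0.3423]
orientation: [-0.105, -3.137, -0.001]
force: [-0.1, -0.6, 0.2]
opening: 0.0002
gripper_force: 0.0
```

Emit:
carry_out(deltas="255 0 0 0 0; 255 0 0 2 0; 255 0 0 4.5 0; 255 0 0 7.2 0; 255 0 0 7.2 0")

```text
time_s: 12.5
ee_pos: [0.6229, 0.0172, 0.2661]
orientation: [-0.105, -3.128, -0.002]
force: [-0.5, -0.1, 0.0]
opening: 0.0001
gripper_force: 0.0
```

```bash
python3 - <<'E'
from d import *
h=np.array([-21,140.3])
for ps in(91.4,100,110,120,130,140):
    b=h+100*np.array([np.cos(np.radians(ps)),np.sin(np.radians(ps))]);print(ps,b.round(0));to(O+rx*(b[0]+16)/1000+rz*(b[1]-13)/1000)
E
```

```text
91.4 [-23. 240.]
to [0.6106 0.0173 0.2738] delta cm [ 1.24 -0.07 -0.76] turn to rack y 0.0 zdir [-0.012  0.002 -1.   ]
100 [-38. 239.]
to [0.5957 0.0183 0.2723] delta cm [ 2.73 -0.07 -0.59] turn to rack y 0.0 zdir [-0.012  0.002 -1.   ]
110 [-55. 234.]
to [0.5789 0.0194 0.2678] delta cm [ 4.41 -0.07 -0.12] turn to rack y 0.0 zdir [-0.012  0.002 -1.   ]
120 [-71. 227.]
to [0.5631 0.0205 0.2605] delta cm [ 5.98 -0.07  0.64] turn to rack y 0.0 zdir [-0.012  0.002 -1.   ]
130 [-85. 217.]
to [0.5489 0.0214 0.2505] delta cm [ 7.39 -0.08  1.65] turn to rack y 0.0 zdir [-0.012  0.002 -1.   ]
140 [-98. 205.]
to [0.5366 0.0223 0.2381] delta cm [ 8.61 -0.08  2.9 ] turn to rack y 0.0 zdir [-0.012  0.002 -1.   ]
```

Emit:
carry_out(deltas="255 0.8 0 0 0; 255 1.6 0 0 0; 255 2.6 0 0 0; 255 3.5 0 0 0; 255 4.4 0 0 0")

```text
time_s: 13.0
ee_pos: [0.5814, 0.0198, 0.2736]
orientation: [0.105, 3.138, -0.0]
force: [3.5, -0.2, -2.5]
opening: 0.0004
gripper_force: 1.6
```

Emit:
carry_out(deltas="255 0.8 0 0.4 0; 255 1.6 0 0.8 0; 255 2.3 0 1.2 0; 255 3 0 1.8 0; 255 4 0 2.6 0")

```text
time_s: 13.5
ee_pos: [0.5417, 0.0224, 0.2465]
orientation: [0.105, 3.139, -0.0]
force: [5.2, -0.2, -2.3]
opening: -0.0003
gripper_force: 2.5
```

```bash
cat > bail.py <<'E'
from d import *
def bail(save_as=None):
    for n in('scene','side'):
        im,d,p=cam(n);L=(cloud(d,p)-O)@C;L=L[np.isfinite(L[...,0])]
        if save_as: save(f'{n}_{save_as}.png',im)
        D=L[:,[0,2]]-[.052,.132];r=np.hypot(D[:,0],D[:,1]);y=np.abs(L[:,1])
        m=(np.abs(r-.1)<.009)&(y>.03)&(y<.135)
        th=np.degrees(np.arctan2(D[:,1],-D[:,0]));hh,e=np.histogram(th[m],np.arange(-20,150,4));k=hh.argmax()
        q=th[m&(np.abs(th-e[k]-2)<5)];print(n,'theta deg',np.median(q).round(1),len(q))
E
python3 -c "
from bail import *
bail('b1'); s=env.get_state();print(s['ee_pos'],s['force'])"
```

```text
scene theta deg 76.0 191
side theta deg 73.2 219
[0.53993106 0.02266656 0.24480135] [-0.39054844  0.38015007  0.59750863]
```

Emit:
carry_out(deltas="255 0 0 -2 0; 255 0 0 -4 0; 255 1.5 0 -4 0; 255 1.6 0 -3 0; 255 1.9 0 -1.5 0")

```text
time_s: 14.1
ee_pos: [0.5231, 0.0237, 0.2611]
orientation: [0.105, 3.139, -0.0]
force: [0.1, -0.2, 0.2]
opening: -0.0001
gripper_force: 0.0
```

Emit:
carry_out(deltas="255 0.5 0 0.9 0; 255 1 0 1.8 0; 255 1.5 0 3 0; 255 2 0 4.2 0; 255 2.2 0 5.4 0")

```text
time_s: 14.6
ee_pos: [0.5004, 0.0252, 0.2065]
orientation: [-0.105, -3.14, -0.0]
force: [-0.8, -0.3, 1.7]
opening: 0.0004
gripper_force: 0.7
```

```bash
python3 -c "
from bail import *
bail('b2'); s=env.get_state();print(s['ee_pos'],s['force'],((s['ee_pos']-O)@np.stack([rx,ry,rz],1)).round(4))"
```

```text
scene theta deg 41.0 231
side theta deg 39.9 211
[0.4995502  0.02541241 0.20515497] [ 0.38373513 -0.57659661  0.50369593] [-0.1187  0.0007  0.1586]
```

Emit:
carry_out(deltas="255 0.2 0 1.2 0; 255 0.1 0 2.5 0; 255 -0.1 0 3.7 0; 255 -0.4 0 4.8 0; 255 -0.7 0 5.6 0")

```text
time_s: 15.2
ee_pos: [0.5079, 0.0247, 0.1503]
orientation: [-0.105, -3.138, -0.0]
force: [-1.0, 0.7, 1.0]
opening: -0.0002
gripper_force: 0.5
```

Emit:
carry_out(deltas="255 -0.2 0 0.3 0; 255 -0.3 0 0.5 0; 255 -0.4 0 0.7 0; 255 -0.4 0 0.7 0")

```text
time_s: 15.6
ee_pos: [0.5124, 0.0244, 0.145]
orientation: [0.105, 3.139, -0.0]
force: [-0.5, 0.6, -0.2]
opening: -0.0005
gripper_force: 0.0
```

```bash
python3 -c "
from bail import *
bail('b3'); s=env.get_state();print(s['ee_pos'],s['force'],((s['ee_pos']-O)@np.stack([rx,ry,rz],1)).round(4))"
```

```text
scene theta deg 4.3 200
side theta deg 5.0 197
[0.51218223 0.02439363 0.14505428] [-0.59504644  0.74216645 -0.00423702] [-0.1061  0.0005  0.0985]
```

Emit:
carry_out(deltas="255 0 0 0.2 0; 255 0 0 0.4 0; 255 0 0 0.4 0; 255 0 0 0.4 0")

```text
time_s: 16.1
ee_pos: [0.5123, 0.0244, 0.1411]
orientation: [0.105, 3.139, -0.0]
force: [1.1, -0.4, 2.3]
opening: -0.0
gripper_force: 1.0
```

Emit:
carry_out(deltas="255 0 0 0.1 0; 255 0 0 0.2 0; 255 0 0 0.2 0; 255 0 0 0.2 0")

```text
time_s: 16.5
ee_pos: [0.5125, 0.0243, 0.1401]
orientation: [0.105, 3.139, -0.0]
force: [-1.4, 0.0, 8.6]
opening: 0.0
gripper_force: 4.2
```

```bash
python3 -c "
from bail import *
bail('b4'); s=env.get_state();print(s['ee_pos'],s['force'],((s['ee_pos']-O)@np.stack([rx,ry,rz],1)).round(4))"
```

```text
scene theta deg 1.3 210
side theta deg 2.0 195
[0.51250994 0.02433531 0.14007786] [-1.37674715 -0.23938643  8.70448269] [-0.1057  0.0005  0.0935]
```

Emit:
carry_out(deltas="255 0 0 0.1 0; 255 0 0 0.2 0; 255 0 0 0.2 0; 255 0 0 0.2 0")

```text
time_s: 17.0
ee_pos: [0.5126, 0.0243, 0.1398]
orientation: [0.104, 3.139, -0.001]
force: [-6.8, -0.0, 18.6]
opening: 0.0001
gripper_force: 9.6
```

```bash
python3 -c "
from bail import *
bail('b5'); s=env.get_state();print(s['ee_pos'],s['force'],((s['ee_pos']-O)@np.stack([rx,ry,rz],1)).round(4))"
```

```text
scene theta deg 1.0 213
side theta deg 1.9 196
[0.51264289 0.02433074 0.13983097] [-7.31300025  0.35322826 19.19500878] [-0.1056  0.0005  0.0933]
```

Emit:
carry_out(deltas="255 0 0 -1 0; 255 0 0 -5 0; 255 2 0 -9 0; 255 6 0 -12 0; 255 10 0 -12 0")

```text
time_s: 17.6
ee_pos: [0.413, 0.0308, 0.2611]
orientation: [0.104, 3.133, -0.002]
force: [0.1, 0.4, 0.8]
opening: -0.0001
gripper_force: 0.0
```

```bash
python3 - <<'E'
from caps import *; from bail import bail
bail('f'); caps('g')
a=cv2.imread('pics/scene_f.png')[150:310,220:450];b=cv2.imread('pics/side_f.png')[140:300,220:400]
save('f.png',cv2.resize(np.hstack([a,b]),(800,312),interpolation=cv2.INTER_CUBIC)[:,:,::-1])
s=env.get_state();print(s['ee_pos'],s['force'])
E
```

```text
scene theta deg 1.0 211
side theta deg 1.9 172
scene -0.08 cap [-0.0091 -0.0808] top 34 [0.1198 0.1346] body [-0.0048 -0.0811]
scene 0 cap [-0.0074  0.0001] top 48 [0.1198 0.1354] body [-0.0046 -0.0006]
scene 0.08 cap [-0.0094  0.0789] top 41 [0.1196 0.1345] body [-0.0053  0.079 ]
side -0.08 cap [-0.0059 -0.0782] top 71 [0.1196 0.1347] body [-0.0034 -0.0773]
side 0 cap [-0.0036  0.0029] top 68 [0.1197 0.1359] body [-0.0028  0.0035]
side 0.08 cap [-0.0063  0.0824] top 60 [0.1208 0.1362] body [-0.004   0.0826]
[0.41148581 0.03123639 0.25645783] [-0.62448028 -0.09285519 -0.19624356]
```

View pics/f.png

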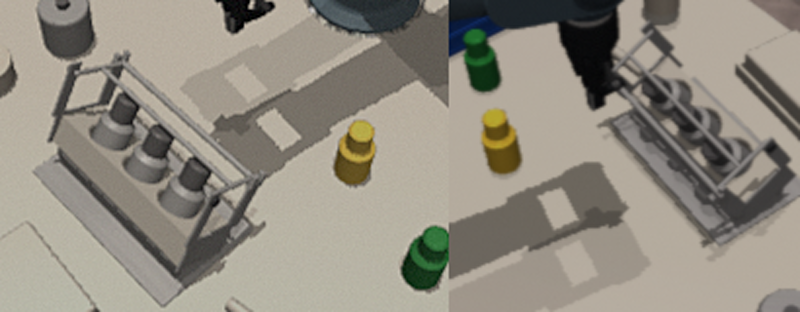

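The picture shows three shakers level in the rack, at crop (120,125), (152,155) and (190,185). The bail's front bar lies in both catches, at crop (122,62) and (255,180). The bystanders are where they were, so I hand in.

```bash
python3 -c "
from bench import ticket
print(ticket.finish_job())"
```

```text
the job is handed in; nothing more can be done
None
```

The job is handed in at about 18 s: the spare shaker is home in the middle pocket, cap up, and the bail is closed against a hard stop with its front bar in both catches. The other two shakers are still in their pockets and nothing else on the table was touched; the verdict was not shown.

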